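# Clear the cartridge tester and hold its service gate open

### The job

The contacts inside the cartridge tester are to be cleaned, so first press the blue ejector slide to push the grey cartridge out of its socket and leave it lying on its deck. Then squeeze the red catch on the frame so that the smoked gate springs ajar, squeeze the yellow catch on the gate to free it, and swing the gate out past its half-open detent until it stands wide open, about square to the front. A spring closer pulls the gate back, so finish while still holding it wide open and still with the gripper, and leave the loose things on the desk alone.

Things in the scene. Friction and masses are not known exactly. Their poses are not given: they have to be found in the camera images.
- tester: Fixed grey cartridge tester, 400 x 490 mm. Origin on the desk; own x points to its back (away from the robot at yaw 0), y to its left, z up. In its frame (mm): hinge axis at (0, 120); closed gate from there to y -80, 12 thick about x 0, z 22 to 118; fixed jamb y -190 to -86, x -4 to 50, top z 118; clear-roofed bay behind the gate to x 150, top z 122, with detent parts to z 142 at its left.
- cartridge: Grey cartridge lying flat, 90 x 80 x 20 mm, with an 18 mm green tongue towards the tester's back; origin at its underside's centre, axes like the tester's. Seated its origin is at (-150, -285, 14) mm in the tester's frame, the tongue pinched by sprung contacts; pushed at least 21 mm towards the tester's -x it is out (a full press gives about 29).
- deck (a point): Point on the floor of the cartridge's deck, tester frame (-150, -285, 14) mm. The deck runs from x -245 to 0 about y -285, with side guides 12 mm high and a 5 mm front lip; the pushed-out cartridge stays lying on it. Black socket housing on the deck: x -103 to -8, y -335 to -235, top z 50. Electronics box behind it: x 20 to 150, y -335 to -205, top z 95.
- ejector (a joint): Travel of the blue ejector slide: 0 at rest, 0.030 m fully pressed, towards the tester's -x (the cartridge's way out). Spring and contacts resist with about 6 to 15 N in all; let go, it springs back and the cartridge stays out.
- ejector_point (a point): Centre of the rear (+x) face of the blue thumb tab on the socket housing: press here towards the tester's -x. Tester frame (-40, -285, 66) mm at rest; moves with the slide. Tab 10 mm thick (x), 32 wide (y), z 51 to 82. Behind it the housing's top (z 50) is clear for 32 mm, then an open gap of 28 mm to the electronics box (top z 95).
- catch1 (a joint): Squeeze of the red first catch on the jamb: 0 at rest, 0.011 m full; springs back, 4 to 8 N. Its steel nose in front of the gate's free edge lets go at about 0.008; a sprung plunger then pushes the gate ajar at once and it cannot fall back behind the nose.
- catch1_point (a point): Middle of the first catch when squeezed: tester frame (0, -160, 155) mm, axes the tester's. Two upright plates facing y, 22 mm wide (x), 8 thick, z 120 to 172: a fixed steel one, outer face y -178, and the red sprung lever, outer face y -132 at rest, -143 squeezed (46 mm over both, then 35). Only the red one moves.
- gate (a joint): Gate opening about its vertical hinge: 0 closed, 1.6 rad at the stop, free edge coming out to the tester's -x. About 0.06 = ajar, held by the second catch. A roller detent resists from 0.6 to 1.0 (up to 10 N at the handle). Let go beyond it, the gate drifts back to rest at about 1.0; before it, it falls nearly shut. Wide open from 1.4. Damped closer: 1 N at the handle when shut, 4 N wide open.
- tester_hinge (a point): Point on the gate's vertical hinge axis at z 155 mm, tester frame (0, 120); axes are the tester's.
- catch2 (a joint): Squeeze of the yellow second catch on the gate: 0 at rest, 0.011 m full; springs back, 4 to 8 N. Its bolt leaves the keeper on the jamb at about 0.008; keep it squeezed while starting to swing the gate from ajar.
- gate_handle (a point): Middle of the second catch when squeezed, z 155 mm, 114.5 from the hinge axis; turns with the gate (axes the tester's when shut, -y towards the free edge). Also the handle to swing and hold by. Two yellow plates facing y, 22 mm wide, 8 thick, z 120 to 174: fixed one nearer the hinge, outer face 17.5 mm away; sprung lever nearer the free edge, 28.5 mm away at rest, 17.5 squeezed.
- joystick_base: Bystander, leave alone: black joystick base, 110 x 110 mm, 83 mm tall with its stick. Origin under its centre.
- dust_cover: Bystander, leave alone: clear blue dust cover, 90 x 45 x 30 mm. Origin under its centre.
- heat_sink: Bystander, leave alone: copper fin block, 50 x 50 x 30 mm, standing on the desk between gate and deck. Origin under its centre.
- shoulder_trigger: Bystander, leave alone: smoky plastic shoulder trigger, 45 x 22 x 17 mm, on the desk left of the tester. Origin under its centre.
- cleaner_bottle: Bystander, leave alone: white cleaner bottle, 52 mm across, 120 mm tall. Origin under its centre.
- contact_brush: Bystander, leave alone: brush, 160 mm long, lying. Origin under its centre.
- screw_tray: Bystander, leave alone: aluminium screw tray, 80 x 110 x 22 mm. Origin under its centre.
There are look-alikes about, which are no part of the job. What is shaped like the cartridge but black or orange is not meant.

How it is judged (in metres and radians):
On the way, in this order (a step that is already met when the one before it is completed fails the run):
1. the cartridge is pushed out of its socket while the gate is still shut (x of cartridge in the frame of tester between -0.215 and -0.171 m and value of joint gate below 0.03 rad), for 0.1 s.
2. the first catch is squeezed and the gate stands ajar against the second (value of joint gate between 0.04 and 0.12 rad), for 0.1 s.
3. the second catch is squeezed (value of joint catch2 above 0.006 m), for 0.05 s.
4. the gate is past its detent (value of joint gate above 1 rad).
At the end, for the whole second after the job is handed in: The gate stands still, opened by more than 1.3 rad (its stop is at 1.6), with the gripper's fingers bearing on it with more than 1 N; the cartridge lies at rest flat on the deck, pushed at least 21 mm and at most 65 mm out of its seat (value of joint gate above 1.3 rad and velocity of joint gate between -0.05 and 0.05 rad/s and contact force between the fingers and gate above 1 N and x of cartridge in the frame of tester between -0.215 and -0.171 m and y of cartridge in the frame of tester between -0.295 and -0.275 m and z of cartridge in the frame of tester between 0.009 and 0.022 m and linear speed of cartridge below 0.02 m/s); the arm keeps its last pose, push and grip.
It fails at once if one of the loose bystanders is moved by more than 25 mm (distance of any of joystick_base, dust_cover, heat_sink, shoulder_trigger, cleaner_bottle, contact_brush, screw_tray from where it was at the start of the episode above 0.025 m).
It also fails if it takes over 66 s, if anything falls off the work surface, if the arm or the gripper's body presses on something with over 40 N, if the wrist force passes 120 N, or if a joint passes its speed limit or range.

### The arm

A 6-joint arm with a two-finger parallel gripper is mounted at the origin on the work surface. World frame = base frame: x ahead of the robot, y to its left, z up, the work surface at z = 0. Lengths are in mm, angles in rad, forces in N, time in s.
With the tool pointing down it reaches from about 350 to 775 mm from the base axis. Payload 7.3 kg.
Tool frame: the origin (TCP) lies midway between the tips of the shut fingers; the grasp point (between the pads) lies 19 mm behind it (ctrl.grasp_offset is the z of the grasp point in the tool frame, in mm); z points along the fingers, y is the direction in which the jaws open and shut (so a half turn about z gives the same grasp; the last joint's range is limited). The gripper opens to 92 mm and grips with 3 to 60 N. Pads are 19 mm wide; open, the fingers measure 130 mm over their backs; the gripper's body (75 mm by 190 mm) begins 47 mm behind the grasp point.
Start: joints at [-1.282, 0.342, 1.524, -0, 1.275, -0.146], TCP at [221.17, -476.164, 190.841] pointing down, gripper open.
Joint ranges: [-2.53, 2.53], [-0.77, 2.02], [0.04, 2.7], [-1, 4.14], [0.28, 2.66], [-3.11, 3.11]. Speed limits (rad/s): [2.57, 2.57, 3.14, 3.14, 3.14, 3.14].

### API

Orientations are given as a unit quaternion [x, y, z, w].
In Python, from rig import ctrl, optics, models gives the robot as it stands. The module is installed in compiled form; this text tells all that it offers.
- The arm moves only by the shell command python3 -m crank 'ROWS' [OPENING]. ROWS is JSON, a list of rows, each a list of 6 numbers: the shift along the tool's x, y, z in m, then the turn, a rotation vector about the tool's x, y, z in degrees. In form: [[x, y, z, ax, ay, az], ...]. A call has 1 to 10 rows; each row shifts and turns the commanded pose from where the row before left it, along the tool's axes as they then stand; what a row does not reach is not made up. A row lasts 1/12 s, in which the tool goes at most 41.7 mm and 7.16 degrees, less where a joint would pass 70% of its speed; a pose out of reach is approached as far as the arm can. A call is refused whole if a number of a shift passes 0.0417 or a number of a turn 7.16, either way. A call with a gripper value outside its range is refused whole. OPENING is the opening in per cent of the stroke, from 0 (shut) to 100 (fully open), set as the call begins (- or left out, the last holds). The fingers move at their own pace and stop on an object; the grip force is fixed at half the most. Time passes only in rows, so rows that do not move let the fingers close. It gives the time, the measured TCP pose, the force and the opening at its end, in the units of the state.
- ctrl.read_state(): the state, without advancing time (a new reading comes with each control period).
- optics.camera(name): name is "side" or "top"; returns the picture (400x640x3 uint8, red, green, blue); there is no depth.
- optics.calibration(name): a dict with "K" (3x3 intrinsics, pixels), "rvec" (rotation vector, rad) and "tvec" (3), from world to camera coordinates, as OpenCV has them. Camera axes: x right, y down, z forward; pixel columns grow to the right and rows downward; lengths in mm; the calibration is good to about 2 mm. A picture is of the moment at which its call begins. calibration takes no time and is no camera call.
- ctrl.close_job(): hands the job in, once; it reports no verdict.
Trained networks look in the newest picture that a camera, given by its name, has taken for a name from the list of things; names that differ only in an ending like _2 or _b are one class to them, and where a whole thing is asked for, a point or a joint stands for the part that bears it (a point fixed in the world has none). Each returns a list of dicts, best first, with "confidence" (0 to 1); they miss things now and then, are a little off and sometimes report something else, mostly with a low value. They report only what shows in the picture. A call takes as long as a camera call. They do not tell look-alikes from the thing itself.
- models.silhouettes(camera, thing): "pixels" (400x640 bool, what is visible of it) and "box" ([left, top, width, height] in pixels, round what is visible of it).
- models.pinpoint(camera, thing): "position" ([column, row] in pixels: a listed point, or the origin of a listed thing).
The state is a dict: "clock": time; "joint_pos": joint angles; "joint_velocities": joint speeds; "effort": joint torques, N m; "eef_pos": TCP position; "tcp_rot": TCP orientation; "ft_force": force on the tool from outside, world axes, zero at the start; "moment": the same for the moment, N m; "grip_width": finger opening in mm.
Only numpy, scipy, OpenCV 4.12 (cv2) and the standard library are available. Lean on these libraries where they do the work, as an engineer would, in place of code of your own. Each camera call takes 0.05 s, during which the arm holds its last target.

## Working session

There is one attempt and no reset: what is moved stays moved. The work goes in short steps, Python scripts to look and compute and a shell command to move; the robot and the scene stay as the last step left them, time stands still between calls to the robot, and variables do not carry over. Pictures are saved under pics/ and viewed, and the job is handed in when it is done.

```bash
mkdir -p pics; ls; python3 - <<'E'
from rig import ctrl, optics, models
import cv2
print(ctrl.read_state(), ctrl.grasp_offset)
for n in("side","top"):
    im=optics.camera(n); cv2.imwrite(f"pics/a_{n}.png",im[:,:,::-1]); c=optics.calibration(n); print(n,c)
E
```

```text
pics
{'clock': 0.0, 'joint_pos': array([-1.28200107e+00,  3.42729340e-01,  1.52499438e+00, -1.01440429e-05,
        1.27541022e+00, -1.45992362e-01]), 'joint_velocities': array([ 0.00081048, -0.00053547, -0.00033473,  0.00136887,  0.00164004,
       -0.00169374]), 'effort': array([ 7.91215480e-04, -4.31245673e+01, -2.44217294e+01,  7.18318066e-02,
        5.59844601e-02, -1.25482152e-04]), 'eef_pos': array([ 221.02880368, -475.70250159,  190.14947898]), 'tcp_rot': array([ 9.76462273e-01,  2.15686893e-01, -5.98170718e-05, -7.68332418e-04]), 'ft_force': array([ 0.19920046, -0.12523166, -0.58253561]), 'moment': array([ 0.0096599 ,  0.00611036, -0.01236032]), 'grip_width': 91.92409490618742} -18.8
side {'K': array([[500.39984668,   0.        , 322.26708449],
       [  0.        , 500.39984668, 193.18905377],
       [  0.        ,   0.        ,   1.        ]]), 'rvec': array([ 0.74610729, -2.69006407,  1.01518024]), 'tvec': array([ 407.3655101 ,  298.71829192, 1531.84689918])}
top {'K': array([[465.84660826,   0.        , 320.87370226],
       [  0.        , 465.84660826, 189.61761408],
       [  0.        ,   0.        ,   1.        ]]), 'rvec': array([ 2.15033099, -2.10661737,  0.20105504]), 'tvec': array([ -76.11245311,  523.89457819, 1399.27048729])}
```

View pics/a_side.png

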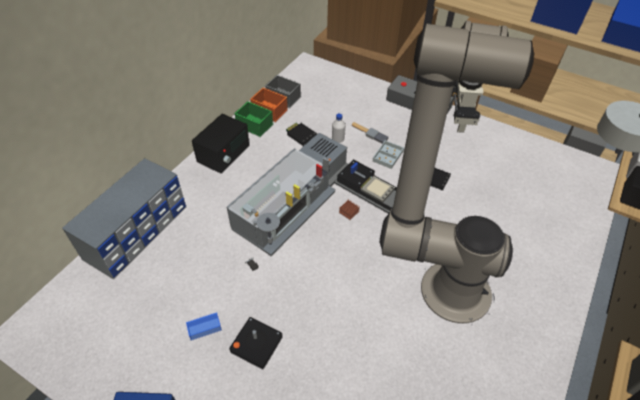

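View pics/a_top.png

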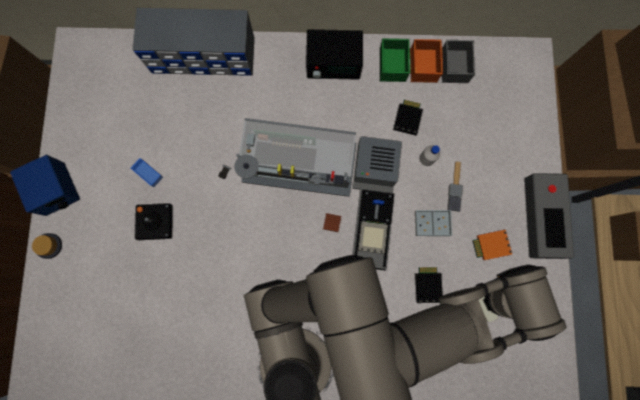

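The side view shows the tester near (290,195), with the red catch at (319,169), the yellow catch at (293,193) and the blue tab at (352,166). In the top view the cartridge is at (373,237), the blue tab at (378,203), the yellow catch at (285,170) and the red catch at (333,176). Next I fit the tester pose.

```bash
cat > h.py <<'E'
import numpy as np, cv2
from rig import ctrl, optics, models
from scipy.optimize import least_squares
from scipy.spatial.transform import Rotation as R
P={'tester':(0,0,0),'cartridge':(-150,-285,14),'deck':(-150,-285,14),'ejector_point':(-40,-285,66),'catch1_point':(0,-160,155),'tester_hinge':(0,120,155),'gate_handle':(0,5.5,155)}
C={n:optics.calibration(n) for n in('side','top')}
def proj(n,p):
    c=C[n]; return cv2.projectPoints(np.atleast_2d(np.array(p,float)),c['rvec'],c['tvec'],c['K'],None)[0][:,0]
def world(q,p):
    c,s=np.cos(q[2]),np.sin(q[2]); p=np.atleast_2d(np.array(p,float))
    return np.c_[q[0]+c*p[:,0]-s*p[:,1],q[1]+s*p[:,0]+c*p[:,1],p[:,2]]
def snap(n,f,box=None,k=1):
    im=optics.camera(n)
    if box: im=im[box[1]:box[3],box[0]:box[2]]
    cv2.imwrite(f"pics/{f}.png",cv2.resize(im,None,fx=k,fy=k,interpolation=cv2.INTER_CUBIC)[:,:,::-1])
E
python3 - <<'E'
from h import *
obs=[]
for n in('side','top'):
    for t in P:
        r=models.pinpoint(n,t)
        print(n,t,[(np.round(d['position'],1).tolist(),round(d['confidence'],2)) for d in r[:3]])
        if r and r[0]['confidence']>.4 : obs.append((n,P[t],r[0]['position'],t))
def f(q): return np.concatenate([proj(n,world(q,p))[0]-o for n,p,o,_ in obs])
s=least_squares(f,[650,0,0],loss='soft_l1')
print(s.x); 
for (n,p,o,t),r in zip(obs,f(s.x).reshape(-1,2)): print(n,t,r.round(1))
for t in P: print(t, world(s.x,P[t]).round(1))
for t in ['joystick_base','dust_cover','heat_sink','shoulder_trigger','cleaner_bottle','contact_brush','screw_tray']:
    r=models.pinpoint('top',t); print(t,[(np.round(d['position']).tolist(),round(d['confidence'],2)) for d in r[:2]])
print(ctrl.read_state()['clock'])
snap('top','b_top',(220,100,460,290),3); snap('side','b_side',(210,110,410,260),4)
E
```

```text
side tester [([290.9, 222.8], 0.94)]
side cartridge [([301.0, 137.0], 0.98), ([434.4, 180.3], 0.68), ([380.8, 191.1], 0.6)]
side deck [([375.0, 192.5], 0.62)]
side ejector_point [([354.6, 165.2], 0.48)]
side catch1_point [([323.5, 164.8], 0.94)]
side tester_hinge [([265.7, 219.0], 0.93), ([292.2, 222.7], 0.47)]
side gate_handle [([291.4, 192.9], 0.85), ([374.6, 194.5], 0.64)]
top tester [([285.0, 181.2], 0.68)]
top cartridge [([375.2, 237.4], 0.92), ([493.5, 244.3], 0.88), ([407.1, 121.7], 0.77)]
top deck [([370.8, 239.2], 0.76)]
top ejector_point [([376.5, 197.0], 0.63), ([146.5, 172.7], 0.44)]
top catch1_point [([334.8, 176.7], 0.62), ([247.0, 165.3], 0.42)]
top tester_hinge [([245.8, 164.0], 0.86), ([222.5, 172.5], 0.49)]
top gate_handle [([286.0, 171.5], 0.91)]
[ 562.94652206   40.57470095 -125.76945967]
side tester [2.5 1. ]
side cartridge [75.7 54.1]
side deck [ 1.7 -1.4]
side ejector_point [-2.5  2.1]
side catch1_point [-1.  0.]
side tester_hinge [ 1.3 -1.6]
side gate_handle [-0.4  1.8]
top tester [ 3.1 -1. ]
top cartridge [-3.6 -0.2]
top deck [ 0.8 -2. ]
top ejector_point [0.8 3.1]
top catch1_point [ 4.9 -0.4]
top tester_hinge [-2.   0.3]
top gate_handle [-3.  -2.3]
tester [[562.9  40.6   0. ]]
cartridge [[ 383.7 -227.    14. ]]
deck [[ 383.7 -227.    14. ]]
ejector_point [[ 493.1 -238.6   66. ]]
catch1_point [[ 546.1 -118.5  155. ]]
tester_hinge [[575.6 159.9 155. ]]
gate_handle [[563.5  46.  155. ]]
joystick_base [([159.0, 222.0], 0.78), ([287.0, 178.0], 0.54)]
dust_cover [([148.0, 174.0], 0.58)]
heat_sink [([332.0, 222.0], 0.5), ([371.0, 238.0], 0.19)]
shoulder_trigger [([224.0, 170.0], 0.49)]
cleaner_bottle [([454.0, 188.0], 0.66), ([424.0, 159.0], 0.55)]
contact_brush [([454.0, 188.0], 0.91)]
screw_tray [([428.0, 225.0], 0.57)]
1.15
```

```bash
python3 - <<'E'
from h import *
q=[562.9,40.6,-125.76945967+40*np.pi]; print(q)
def box(x0,x1,y0,y1,z0,z1): return [(x,y,z) for x in(x0,x1) for y in(y0,y1) for z in(z0,z1)]
E=[(i,i^b) for i in range(8) for b in(1,2,4) if i<i^b]
B=[box(-103,-8,-335,-235,14,50),box(20,150,-335,-205,0,95),box(-45-5,-40,-301,-269,51,82),box(-11,11,-178,-170,120,172),box(-11,11,-140,-132,120,172),box(-11,11,15,23,120,174),box(-11,11,-23,-15,120,174),box(-195,-105,-325,-245,14,34),box(-4,50,-190,-86,0,118)]
col=[(255,0,255),(0,255,255),(255,0,0),(0,0,255),(0,0,255),(0,255,255),(0,255,255),(0,255,0),(255,128,0)]
for n,bx,k in(('top',(220,100,420,290),4),('side',(220,120,420,260),4)):
    im=optics.camera(n)[bx[1]:bx[3],bx[0]:bx[2],::-1]; im=cv2.resize(im,None,fx=k,fy=k,interpolation=cv2.INTER_CUBIC)
    cv2.imwrite(f'pics/c_{n}0.png',im[:600])
    for b,c in zip(B,col):
        p=(proj(n,world(q,b))-bx[:2]+.5)*k
        for i,j in E: cv2.line(im,tuple(p[i].astype(int)),tuple(p[j].astype(int)),c,1)
    cv2.imwrite(f'pics/c_{n}.png',im[:600])
E
```

```text
[562.9, 40.6, -0.10575352640827873]
```

View pics/c_top.png

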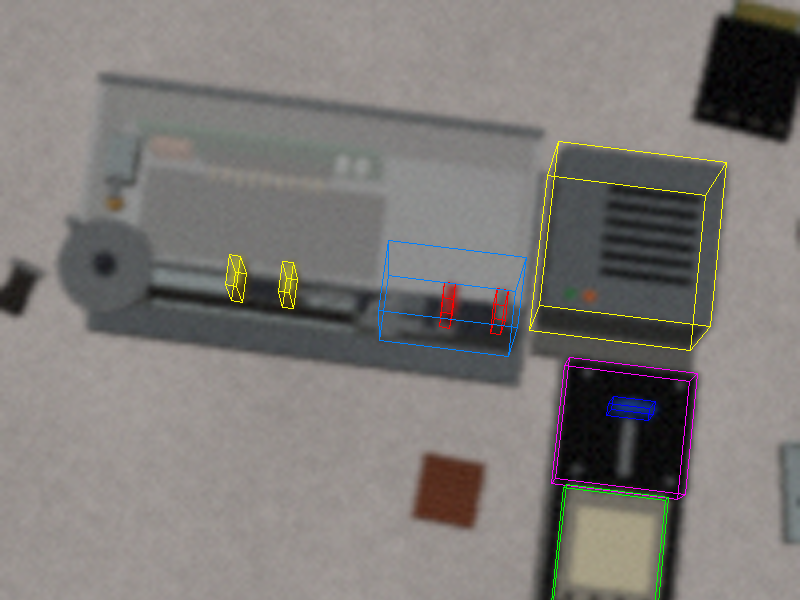

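View pics/c_side.png

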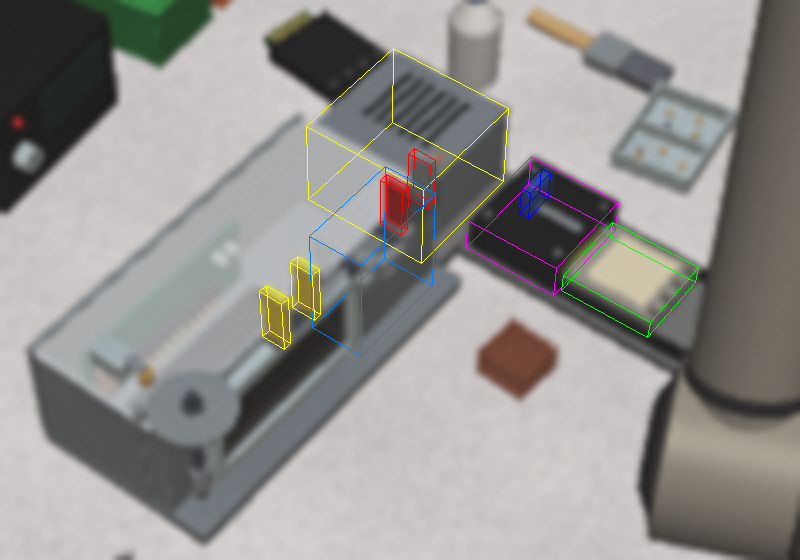

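View pics/c_top0.png

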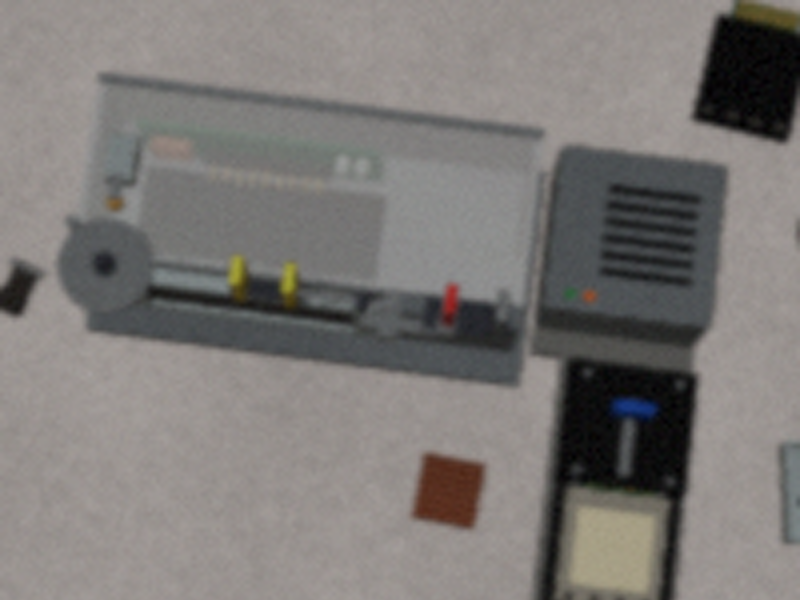

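View pics/c_side0.png

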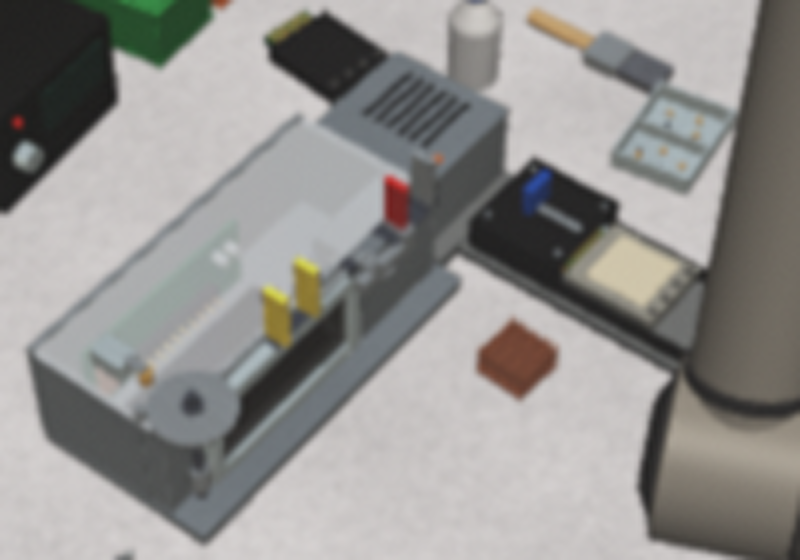

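The overlay fits within about 2 mm. Cartridge candidates in the top view: grey with a cream label on the deck at (373,237), black at (407,119) and (428,286), orange at (493,244). The grey one fits, because it lies on the deck at the socket, as the crop confirms. Now turn to the tester's yaw and work out the approach.

```bash
cat >> h.py <<'E'
Q=[563.,39.8,-0.1058]
def tf():
    s=ctrl.read_state(); r=R.from_quat(s['tcp_rot']); M=r.as_matrix(); p=np.array(s['eef_pos'])
    c,sn=np.cos(Q[2]),np.sin(Q[2]); d=p-[Q[0],Q[1],0]
    return s,M,np.array([c*d[0]+sn*d[1],-sn*d[0]+c*d[1],d[2]])
def go(t,yaw=None):
    """target in tester frame mm -> tool shift mm (at present axes)"""
    s,M,p=tf(); w=world(Q,t)[0]
    print('t',s['clock'],'tester pos',p.round(1),'yaw rel',np.degrees(np.arctan2(M[1,0],M[0,0])-Q[2]).round(2),'F',s['ft_force'].round(1),'w',round(s['grip_width'],1))
    print('z axis',M[:,2].round(3),'shift tool mm',(M.T@(w-s['eef_pos'])).round(1))
E
python3 -m crank '[[0,0,0,0,0,6.2],[0,0,0,0,0,6.2],[0,0,0,0,0,6.2],[0,0,0,0,0,6.2],[0,0,0,0,0,6.2]]' 0; python3 - <<'E'
from h import *
go((-18,-291,150))
E
```

```text
clock: 1.77
eef_pos: [221.2, -476.2, 190.8]
tcp_rot: [0.998, -0.056, 0.0, 0.0]
ft_force: [0.9, -0.3, -0.4]
grip_width: 62.8
t 1.7667 tester pos [-285.4 -549.2  190.8] yaw rel -0.33 F [ 0.9 -0.3 -0.4] w 62.8
z axis [ 0. -0. -1.] shift tool mm [ 265.9 -259.7   40.8]
```

```bash
python3 -m crank '[[0.027,-0.026,0,0,0,-0.3],[0.027,-0.026,0,0,0,0],[0.027,-0.026,0,0,0,0],[0.027,-0.026,0,0,0,0],[0.027,-0.026,0,0,0,0],[0.027,-0.026,0,0,0,0],[0.027,-0.026,0,0,0,0],[0.027,-0.026,0,0,0,0],[0.027,-0.026,0,0,0,0],[0.022,-0.025,0.02,0,0,0]]'; python3 - <<'E'
from h import *
go((-18,-291,60))
snap('top','d_top',(320,140,480,260),4);snap('side','d_side',(300,80,460,200),4)
E
```

```text
clock: 2.6
eef_pos: [514.9, -245.1, 174.2]
tcp_rot: [0.999, -0.05, 0.004, 0.002]
ft_force: [-0.1, -0.2, 0.7]
grip_width: 0.9
t 2.6 tester pos [ -17.8 -288.4  174.2] yaw rel 0.3 F [-0.1 -0.2  0.7] w 0.9
z axis [ 0.007 -0.004 -1.   ] shift tool mm [ -1.1   2.2 114.2]
```

View pics/d_side.png

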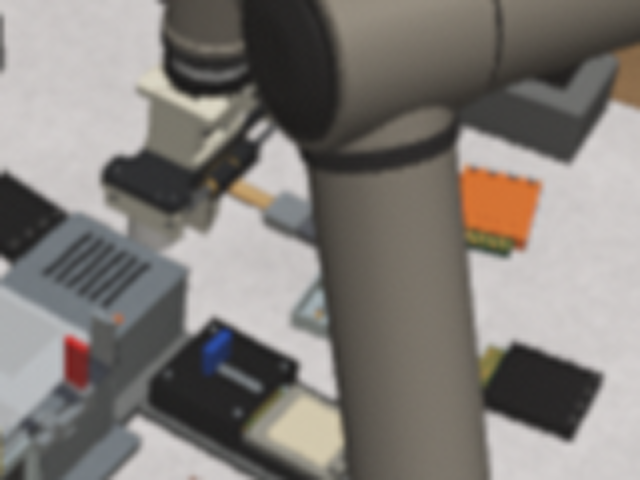

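The side crop shows the shut fingers above and behind the blue tab, with a clear way down. I descend 114 mm behind the tab.

```bash
python3 -m crank '[[-0.001,0.002,0.025,0,0,0],[0,0,0.025,0,0,0],[0,0,0.025,0,0,0],[0,0,0.025,0,0,0],[0,0,0.012,0,0,0],[0,0,0,0,0,0]]'; python3 - <<'E'
from h import *
go((-60,-291,60))
snap('top','e_top',(320,140,440,260),5);snap('side','e_side',(300,120,420,210),6)
E
```

```text
clock: 3.2
eef_pos: [507.6, -246.7, 56.0]
tcp_rot: [0.999, -0.051, -0.003, -0.001]
ft_force: [-0.7, 1.1, -0.1]
grip_width: 0.8
t 3.2 tester pos [ -24.8 -290.7   56. ] yaw rel 0.24 F [-0.7  1.1 -0.1] w 0.8
z axis [-0.005  0.003 -1.   ] shift tool mm [-35.2   0.1  -3.8]
```

View pics/e_side.png

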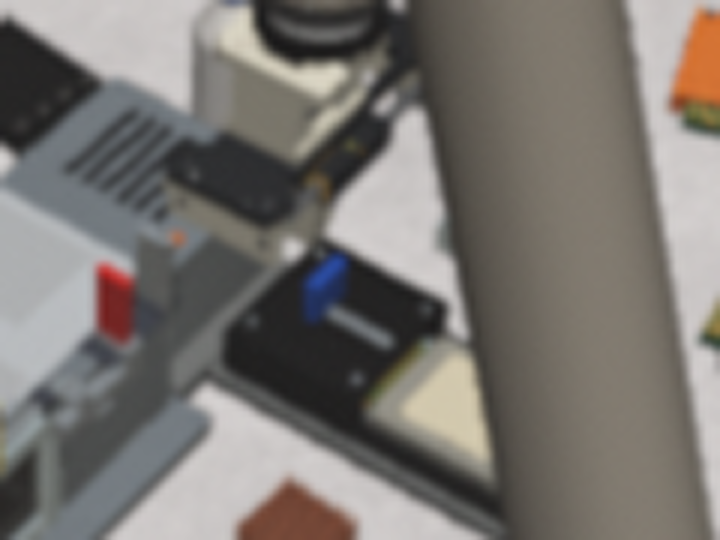

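The fingers are just behind the tab, which is at (325,287) in the crop. Now press.

```bash
python3 -m crank '[[-0.005,0,-0.004,0,0,0],[-0.005,0,0,0,0,0],[-0.005,0,0,0,0,0],[-0.005,0,0,0,0,0],[-0.005,0,0,0,0,0],[-0.005,0,0,0,0,0],[-0.002,0,0,0,0,0],[0,0,0,0,0,0]]'; python3 - <<'E'
from h import *
go((-61,-291,60))
snap('top','f_top',(320,160,440,280),5);snap('side','f_side',(300,120,420,210),6)
E
```

```text
clock: 3.97
eef_pos: [477.5, -244.0, 62.9]
tcp_rot: [0.999, -0.051, -0.0, 0.0]
ft_force: [-0.0, -0.7, 0.1]
grip_width: 0.6
t 3.9667 tester pos [ -55.1 -291.2   62.9] yaw rel 0.26 F [-0.  -0.7  0.1] w 0.6
z axis [-0. -0. -1.] shift tool mm [-5.9 -0.3  2.9]
```

View pics/f_side.png

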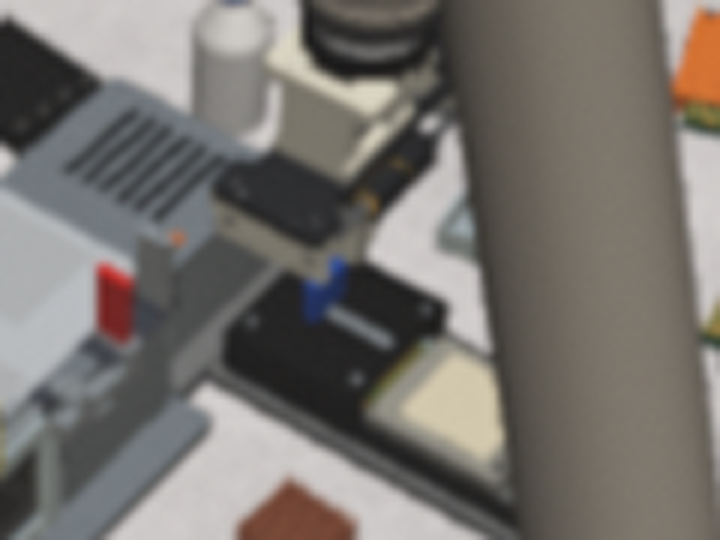

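```bash
python3 - <<'E'
from h import *
s=ctrl.read_state(); p=s['eef_pos']
print((proj('side',p)-[300,120])*6,(proj('top',p)-[320,160])*5)
t=world(Q,[(-40,-285,66),(-40,-301,82),(-40,-269,82),(-50,-285,82)]);print((proj('side',t)-[300,120])*6,(proj('top',t)-[320,160])*5)
snap('side','g',(330,140,380,180),12)
E
```

```text
[[338.80390245 291.21134206]] [[295.17836991 225.74347694]]
[[313.024634   282.94648165]
 [329.99129321 248.68436373]
 [299.2393359  279.49023561]
 [328.7314079  271.44988451]] [[288.01004299 200.54669218]
 [317.6774463  199.64259379]
 [265.1010411  193.03388105]
 [289.67989731 212.54563221]]
```

View pics/g.png

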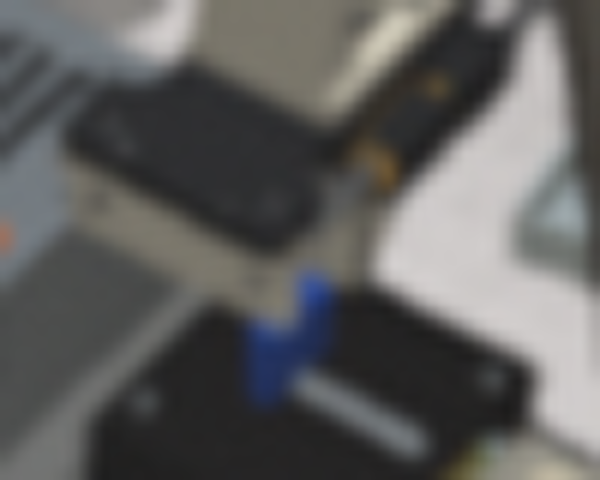

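View pics/f_top.png

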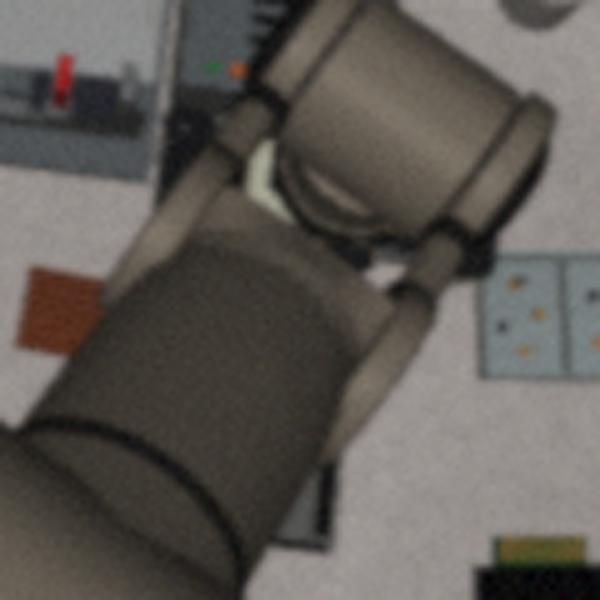

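```bash
python3 - <<'E'
from h import *
s,M,pt=tf(); p=s['eef_pos']
im=optics.camera('side'); bx=(310,100,410,175);k=8
im=cv2.resize(im[bx[1]:bx[3],bx[0]:bx[2],::-1],None,fx=k,fy=k,interpolation=cv2.INTER_CUBIC)
def box(x0,x1,y0,y1,z0,z1): return np.array([(x,y,z) for x in(x0,x1) for y in(y0,y1) for z in(z0,z1)],float)
E=[(i,i^b) for i in range(8) for b in(1,2,4) if i<i^b]
def d(w,c):
    q=(proj('side',w)-bx[:2]+.5)*k
    for i,j in E: cv2.line(im,tuple(q[i].astype(int)),tuple(q[j].astype(int)),c,1)
d(p+box(-9.5,9.5,-19,19,-66,0)@M.T,(0,255,0))
d(p+box(-37,37,-95,95,-130,-66)@M.T,(255,0,255))
d(world(Q,box(-50,-40,-301,-269,51,82)),(0,0,255))
cv2.imwrite('pics/i.png',im)
print(-cv2.Rodrigues(C['side']['rvec'])[0].T@C['side']['tvec'])
E
```

```text
[ -29.38667525  891.39965714 1343.9781523 ]
```

View pics/i.png

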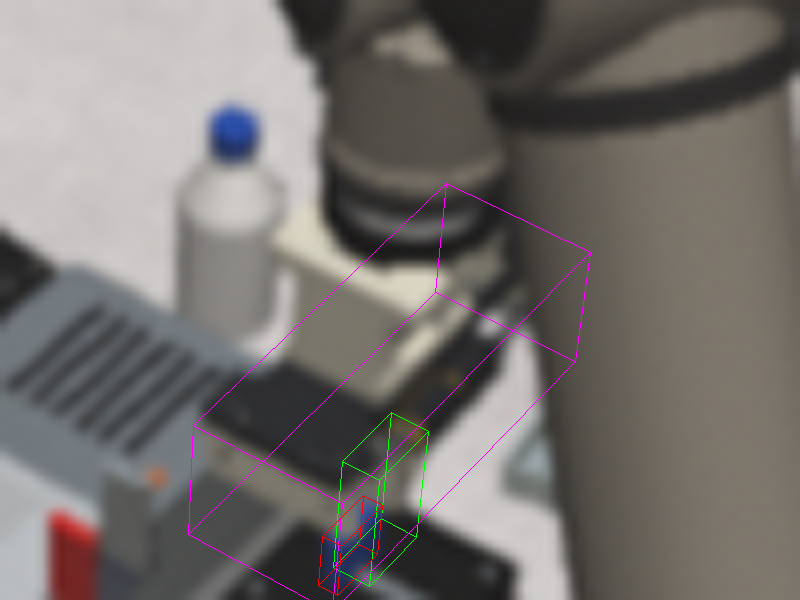

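```bash
python3 - <<'E'
from h import *
im=cv2.imread('pics/a_side.png'); p=[221,-475.7,190.1]
print(proj('side',p))
M=R.from_quat([9.76462273e-01,2.15686893e-01,0,0]).as_matrix()
def box(x0,x1,y0,y1,z0,z1): return np.array([(x,y,z) for x in(x0,x1) for y in(y0,y1) for z in(z0,z1)],float)
E=[(i,i^b) for i in range(8) for b in(1,2,4) if i<i^b]
bx=(420,60,520,160);k=6
o=cv2.resize(im[bx[1]:bx[3],bx[0]:bx[2]],None,fx=k,fy=k,interpolation=cv2.INTER_CUBIC)
for y0,y1 in((46,65),(-65,-46)):
    q=(proj('side',np.array(p)+box(-9.5,9.5,y0,y1,-66,0)@M.T)-bx[:2]+.5)*k
    for i,j in E: cv2.line(o,tuple(q[i].astype(int)),tuple(q[j].astype(int)),(0,255,0),1)
cv2.imwrite('pics/j.png',o)
E
```

```text
[[455.97326639 129.93592581]]
```

View pics/j.png

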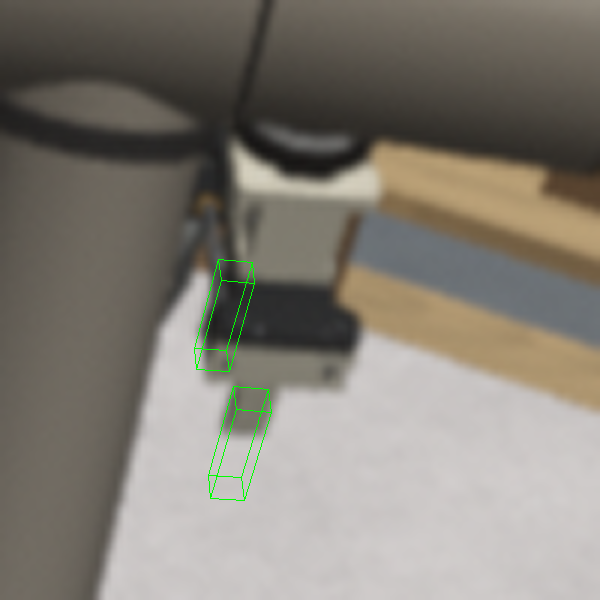

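The picture shows the fingers ending about 30 mm above where the reported TCP puts them. The press met no force, and the tab has not moved. I go back behind the tab and feel for the housing top at z 50 to get the true tip height.

```bash
python3 -m crank '[[0.012,0,0,0,0,0],[0.012,0,0,0,0,0],[0.012,0,0,0,0,0],[0,0,0.003,0,0,0],[0,0,0.003,0,0,0],[0,0,0.003,0,0,0],[0,0,0,0,0,0]]'; python3 - <<'E'
from h import *
go((-18,-291,55))
snap('side','k_side',(300,100,420,190),6)
E
```

```text
clock: 4.75
eef_pos: [512.6, -247.2, 52.8]
tcp_rot: [0.999, -0.051, -0.001, -0.001]
ft_force: [-0.2, -0.0, -0.0]
grip_width: 0.2
t 4.75 tester pos [ -19.8 -290.7   52.8] yaw rel 0.27 F [-0.2 -0.  -0. ] w 0.2
z axis [-0.002  0.001 -1.   ] shift tool mm [ 1.8  0.3 -2.2]
```

View pics/k_side.png

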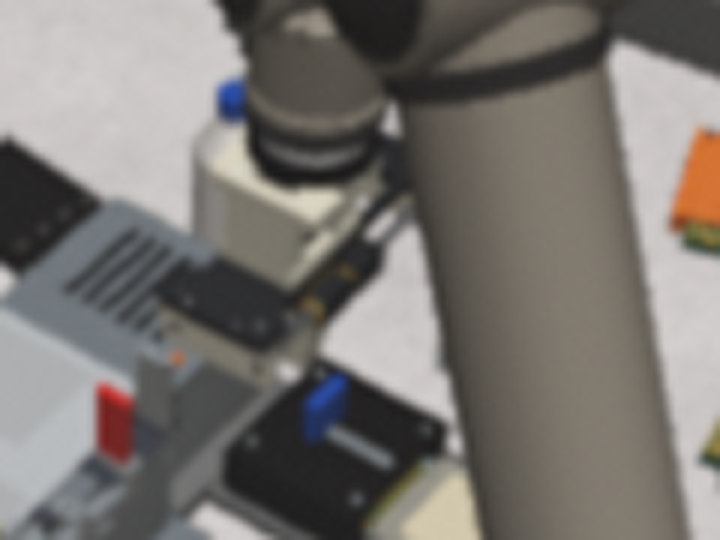

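```bash
python3 -m crank '[[0,0,0.003,0,0,0],[0,0,0.003,0,0,0],[0,0,0.003,0,0,0],[0,0,0,0,0,0]]';  python3 - <<'E'
from h import *
go((-18,-291,55))
snap('side','l_side',(300,100,420,190),6)
E
```

```text
clock: 5.13
eef_pos: [513.3, -247.4, 44.1]
tcp_rot: [0.999, -0.051, -0.001, -0.0]
ft_force: [0.3, 0.3, -0.7]
grip_width: -0.0
t 5.1333 tester pos [ -19.1 -290.9   44.1] yaw rel 0.27 F [ 0.3  0.3 -0.7] w -0.0
z axis [-0.001  0.001 -1.   ] shift tool mm [  1.    0.1 -10.9]
```

View pics/l_side.png

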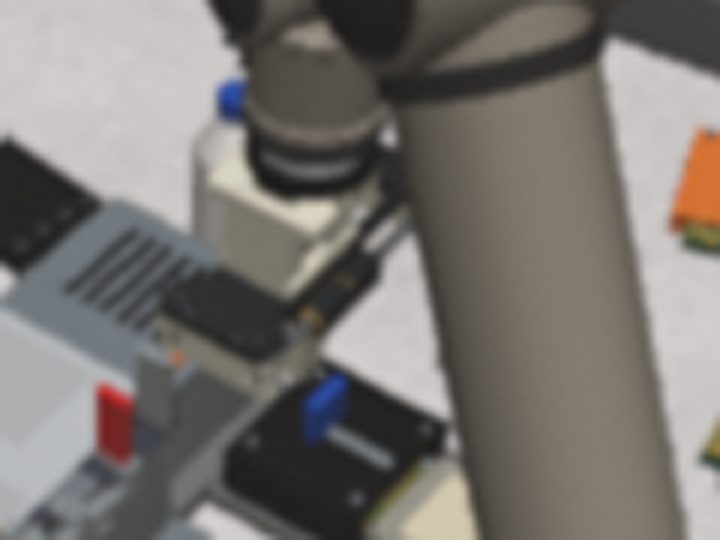

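```bash
python3 -m crank '[[0,0,0.003,0,0,0],[0,0,0.003,0,0,0],[0,0,0.003,0,0,0],[0,0,0,0,0,0]]'; python3 -m crank '[[0,0,0.002,0,0,0],[0,0,0.002,0,0,0],[0,0,0,0,0,0]]';  python3 - <<'E'
from h import *
go((-18,-291,55))
snap('side','m_side',(300,100,420,190),6)
E
```

```text
clock: 5.52
eef_pos: [513.4, -247.4, 35.1]
tcp_rot: [0.999, -0.05, -0.001, -0.0]
ft_force: [0.5, -0.2, -0.3]
grip_width: 0.1
clock: 5.77
eef_pos: [513.7, -247.5, 31.4]
tcp_rot: [0.999, -0.05, -0.0, -0.0]
ft_force: [-0.5, 1.0, -0.3]
grip_width: 0.4
t 5.7667 tester pos [ -18.7 -290.9   31.4] yaw rel 0.27 F [-0.5  1.  -0.3] w 0.4
z axis [-0.  0. -1.] shift tool mm [  0.7   0.1 -23.6]
```

View pics/m_side.png

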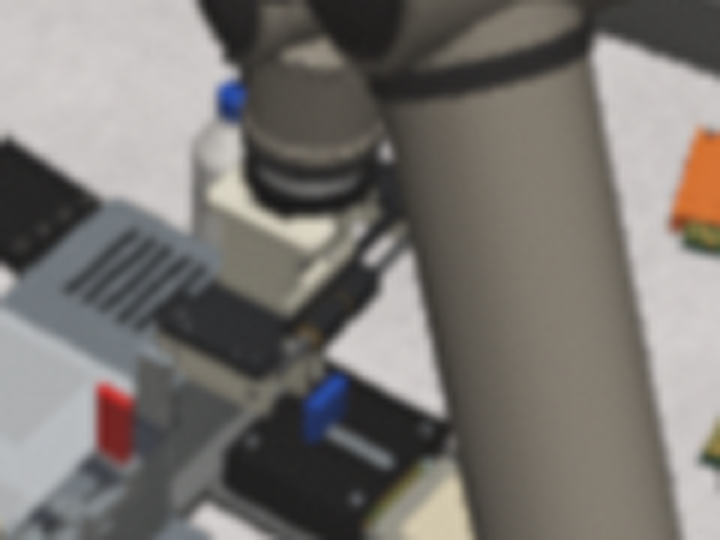

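No housing contact yet, so the tips should be near z 60, overlapping the tab. I press here and watch the force.

```bash
python3 -m crank '[[-0.005,0,0,0,0,0],[-0.005,0,0,0,0,0],[-0.005,0,0,0,0,0],[0,0,0,0,0,0]]';  python3 -m crank '[[-0.004,0,0,0,0,0],[-0.004,0,0,0,0,0],[0,0,0,0,0,0]]'; python3 - <<'E'
from h import *
go((-62,-291,31))
snap('side','n_side',(300,100,420,190),6)
E
```

```text
clock: 6.15
eef_pos: [499.7, -246.3, 32.1]
tcp_rot: [0.999, -0.051, 0.002, 0.0]
ft_force: [6.2, -1.2, -3.1]
grip_width: 0.2
clock: 6.4
eef_pos: [492.7, -245.5, 32.2]
tcp_rot: [0.999, -0.051, 0.003, 0.0]
ft_force: [9.3, 1.1, -5.2]
grip_width: 0.6
t 6.4 tester pos [ -39.8 -291.2   32.2] yaw rel 0.22 F [ 9.3  1.1 -5.2] w 0.6
z axis [ 0.005 -0.001 -1.   ] shift tool mm [-22.2  -0.3   1.1]
```

View pics/n_side.png

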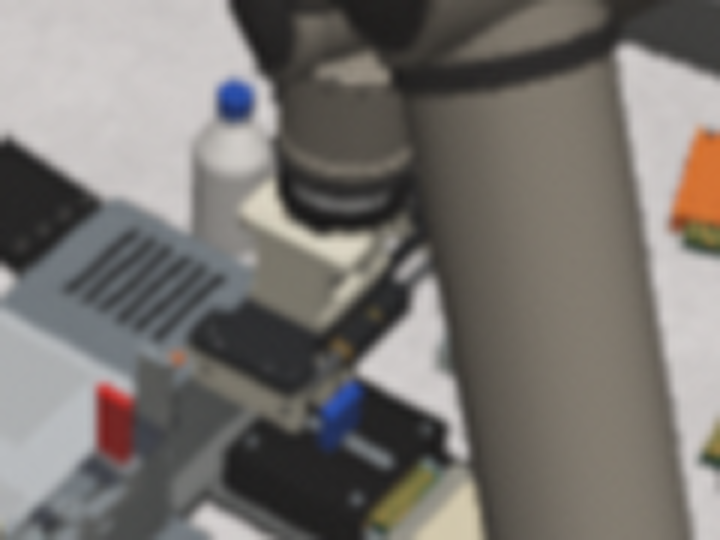

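The tab is moving and the cartridge is coming out, with green tongue showing at (410,495). Continue the press.

```bash
python3 -m crank '[[-0.004,0,0,0,0,0],[-0.004,0,0,0,0,0],[-0.004,0,0,0,0,0],[-0.003,0,0,0,0,0],[0,0,0,0,0,0]]';  python3 -m crank '[[-0.003,0,0,0,0,0],[-0.002,0,0,0,0,0],[-0.001,0,0,0,0,0],[0,0,0,0,0,0],[0,0,0,0,0,0]]'; python3 - <<'E'
from h import *
go((-60,-291,31))
snap('side','o_side',(300,100,420,190),6)
E
```

```text
clock: 6.87
eef_pos: [476.6, -243.8, 32.2]
tcp_rot: [0.999, -0.051, 0.001, 0.0]
ft_force: [4.3, 1.1, -2.2]
grip_width: 0.2
clock: 7.28
eef_pos: [473.5, -243.5, 32.4]
tcp_rot: [0.999, -0.051, 0.004, 0.001]
ft_force: [14.0, 3.0, -7.4]
grip_width: 0.4
t 7.2833 tester pos [ -59.1 -291.2   32.4] yaw rel 0.2 F [14.   3.  -7.4] w 0.4
z axis [ 0.008 -0.002 -1.   ] shift tool mm [-0.9 -0.2  1.4]
```

View pics/o_side.png

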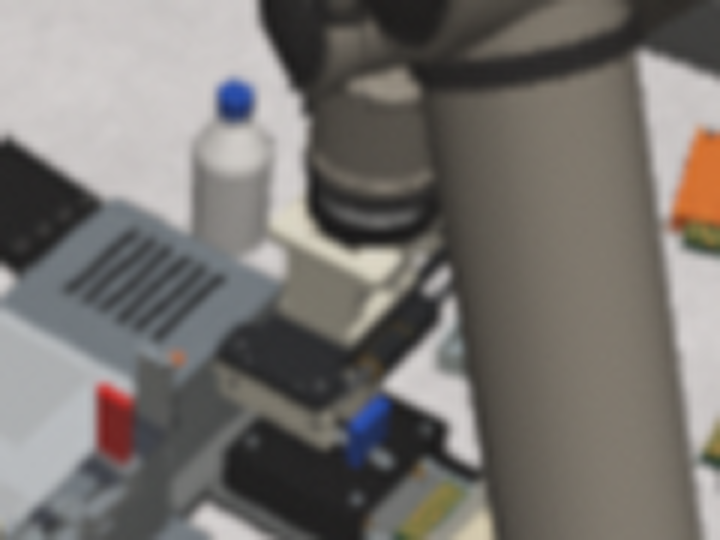

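Fully pressed: the force rose to 16 N at the stop and the tongue is completely out of the socket. I back off and touch the housing top (z 50) lightly to calibrate the real fingertip height.

```bash
python3 -m crank '[[0.01,0,0,0,0,0],[0.012,0,0,0,0,0],[0.011,0,0.001,0,0,0],[0,0,0.002,0,0,0],[0,0,0.002,0,0,0],[0,0,0,0,0,0]]';  python3 -m crank '[[0,0,0.002,0,0,0],[0,0,0.002,0,0,0],[0,0,0,0,0,0]]'; python3 -m crank '[[0,0,0.002,0,0,0],[0,0,0.002,0,0,0],[0,0,0,0,0,0]]'
```

```text
clock: 7.83
eef_pos: [502.5, -246.5, 26.6]
tcp_rot: [0.999, -0.051, 0.0, 0.0]
ft_force: [2.9, -0.5, -2.7]
grip_width: 0.5
clock: 8.08
eef_pos: [502.6, -246.6, 22.7]
tcp_rot: [0.999, -0.051, 0.0, 0.0]
ft_force: [2.4, -1.7, -0.5]
grip_width: 0.3
clock: 8.33
eef_pos: [502.8, -246.6, 18.5]
tcp_rot: [0.999, -0.051, -0.0, 0.0]
ft_force: [3.2, -0.6, -0.6]
grip_width: 0.0
```

```bash
python3 -m crank '[[0.001,0,0.002,0,0,0],[0,0,0.002,0,0,0],[0,0,0,0,0,0]]'; python3 -m crank '[[0,0,0.002,0,0,0],[0,0,0.002,0,0,0],[0,0,0,0,0,0]]';  python3 - <<'E'
from h import *
go((-18,-291,55))
snap('side','p_side',(300,100,420,190),6)
E
```

```text
clock: 8.58
eef_pos: [503.4, -246.4, 14.4]
tcp_rot: [0.999, -0.05, -0.001, -0.0]
ft_force: [0.6, 0.1, 0.3]
grip_width: 0.2
clock: 8.83
eef_pos: [503.6, -246.5, 14.2]
tcp_rot: [0.999, -0.05, 0.0, 0.0]
ft_force: [-9.3, 4.8, 31.7]
grip_width: 0.7
t 8.8333 tester pos [ -28.8 -291.    14.2] yaw rel 0.3 F [-9.3  4.8 31.7] w 0.7
z axis [ 0.    -0.001 -1.   ] shift tool mm [ 10.8   0.1 -40.8]
```

View pics/p_side.png

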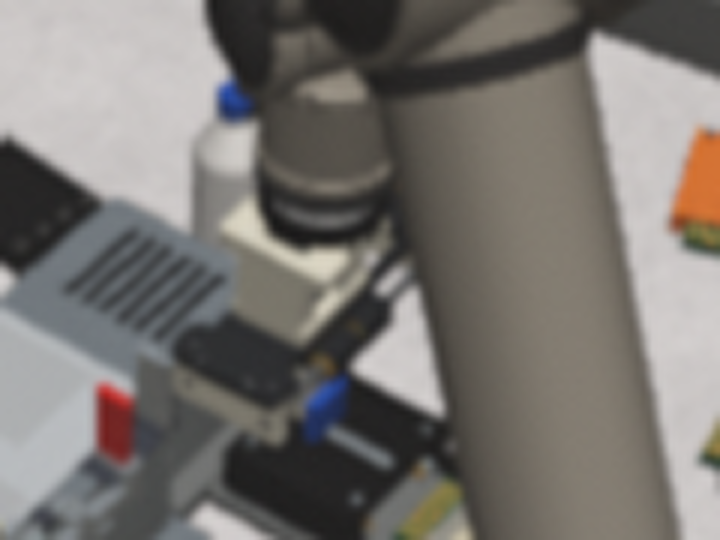

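Contact at reported z 14.2, so the real tips are about 36 mm above the reported TCP. Rise, then open over the red catch.

```bash
python3 -m crank '[[0.003,0,-0.02,0,0,0],[0,0,-0.03,0,0,0],[0,0,-0.03,0,0,0],[0,0,-0.03,0,0,0],[0,0,-0.03,0,0,0],[0,0,-0.01,0,0,0],[0,0,0,0,0,0]]' 100;  python3 - <<'E'
from h import *
go((0,-160.5,160)); print(ctrl.read_state()['joint_pos'].round(2))
E
```

```text
clock: 9.47
eef_pos: [507.8, -247.7, 163.2]
tcp_rot: [0.999, -0.05, 0.002, 0.001]
ft_force: [-0.2, 0.5, -1.2]
grip_width: 42.3
t 9.4667 tester pos [ -24.5 -291.7  163.2] yaw rel 0.28 F [-0.2  0.5 -1.2] w 42.3
z axis [ 0.004 -0.003 -1.   ] shift tool mm [  25.1 -131.1    3. ]
[-0.59  0.43  1.46 -0.    1.24  1.08]
```

```bash
python3 -m crank '[[0,0,0,0,0,-7.15],[0,0,0,0,0,-7.15],[0,0,0,0,0,-7.15],[0,0,0,0,0,-7.15],[0,0,0,0,0,-7.15],[0,0,0,0,0,-7.15],[0,0,0,0,0,-7.15],[0,0,0,0,0,-7.15],[0,0,0,0,0,-7.15],[0,0,0,0,0,-7.15]]'; python3 -m crank '[[0,0,0,0,0,-7.15],[0,0,0,0,0,-7.15],[0,0,0,0,0,-7.15],[0,0,0,0,0,-7.15],[0,0,0,0,0,-7.15],[0,0,0,0,0,-7.15],[0,0,0,0,0,-7.15],[0,0,0,0,0,-7.15],[0,0,0,0,0,-7.15],[0,0,0,0,0,-7.15]]'; python3 -m crank '[[0,0,0,0,0,-7.15],[0,0,0,0,0,-7.15],[0,0,0,0,0,-7.15],[0,0,0,0,0,-7.15],[0,0,0,0,0,-7.15],[0,0,0,0,0,-0.9],[0,0,0,0,0,0]]';  python3 - <<'E'
from h import *
go((0,-160.5,160)); print(ctrl.read_state()['joint_pos'].round(2))
snap('side','q_side',(300,80,460,200),5)
snap('top','q_top',(300,120,420,210),6)
E
```

```text
clock: 10.3
eef_pos: [505.6, -246.2, 158.1]
tcp_rot: [0.838, 0.545, -0.001, -0.002]
ft_force: [-0.2, 0.4, 0.3]
grip_width: 91.4
clock: 11.13
eef_pos: [505.6, -246.2, 158.0]
tcp_rot: [0.362, 0.932, 0.0, -0.002]
ft_force: [-0.3, -0.1, -0.2]
grip_width: 91.9
clock: 11.72
eef_pos: [506.0, -246.4, 158.8]
tcp_rot: [0.055, 0.998, 0.001, -0.002]
ft_force: [0.5, -0.4, 1.1]
grip_width: 91.8
t 11.7167 tester pos [ -26.5 -290.6  158.8] yaw rel 179.78 F [ 0.5 -0.4  1.1] w 91.8
z axis [-0.003  0.002 -1.   ] shift tool mm [-26.  130.2  -1. ]
[-0.59  0.44  1.46 -0.    1.24 -2.05]
```

View pics/q_side.png

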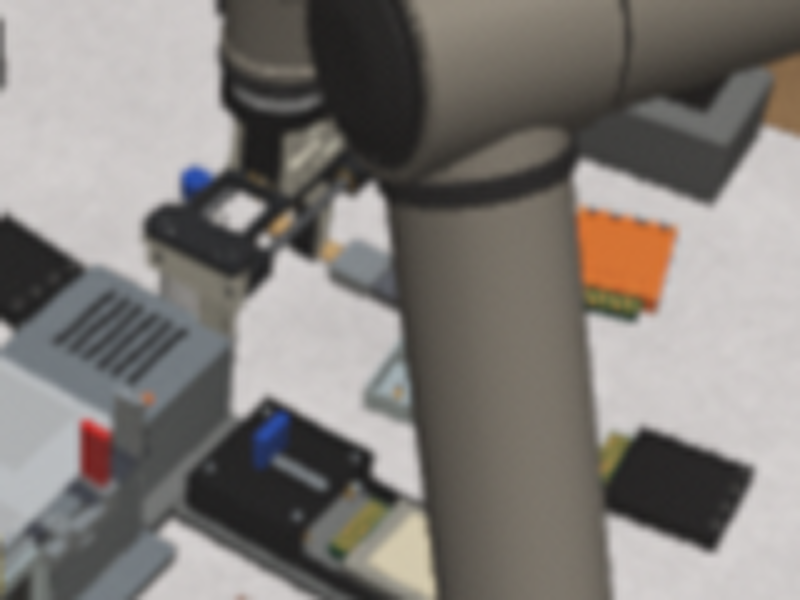

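The cartridge lies out with its tongue clear, and the tab has sprung back. Now move over the red catch.

```bash
python3 -m crank '[[-0.005,0.026,0,0,0,0.2],[-0.005,0.026,0,0,0,0],[-0.005,0.026,0,0,0,0],[-0.005,0.026,0,0,0,0],[-0.006,0.026,0,0,0,0],[0,0,0,0,0,0]]';  python3 - <<'E'
from h import *
go((0,-160.5,102))
snap('side','r_side',(270,110,390,200),6)
snap('top','r_top',(290,120,410,210),6)
E
```

```text
clock: 12.32
eef_pos: [547.8, -116.4, 160.5]
tcp_rot: [0.055, 0.998, 0.001, -0.0]
ft_force: [-0.0, -0.3, 1.1]
grip_width: 92.1
t 12.3167 tester pos [   1.4 -156.9  160.5] yaw rel 179.78 F [-0.  -0.3  1.1] w 92.1
z axis [-0.     0.002 -1.   ] shift tool mm [ 1.3 -3.7 58.5]
```

View pics/r_side.png

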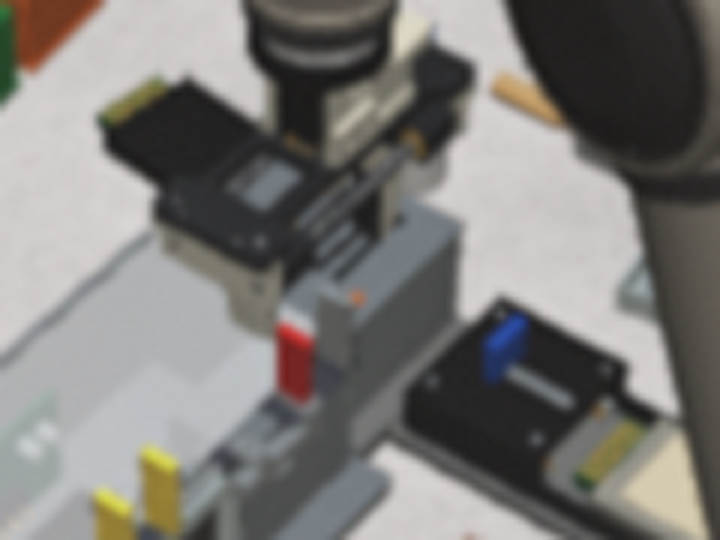

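View pics/r_top.png

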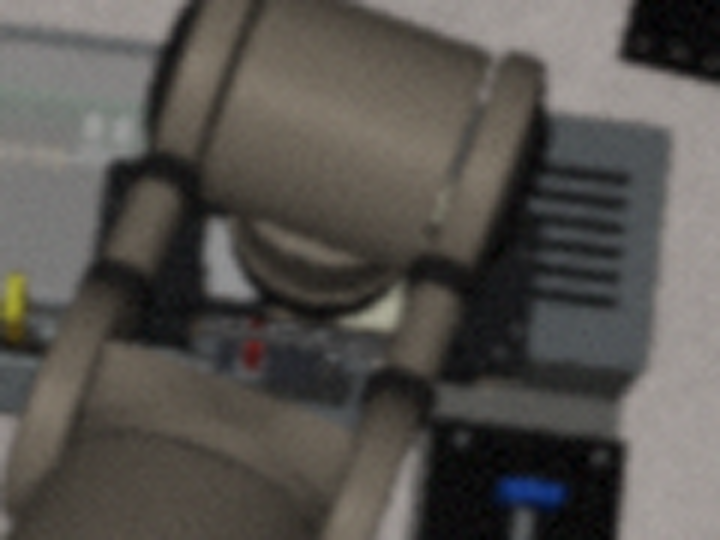

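```bash
cat >> h.py <<'E'
def box(x0,x1,y0,y1,z0,z1): return np.array([(x,y,z) for x in(x0,x1) for y in(y0,y1) for z in(z0,z1)],float)
ED=[(i,i^b) for i in range(8) for b in(1,2,4) if i<i^b]
def over(n,f,bx,k,off=36,g=None):
    s,M,pt=tf(); p=s['eef_pos']; g=s['grip_width']/2
    im=optics.camera(n); im=np.ascontiguousarray(cv2.resize(im[bx[1]:bx[3],bx[0]:bx[2],::-1],None,fx=k,fy=k,interpolation=cv2.INTER_CUBIC))
    for b,c in((box(-9.5,9.5,g,g+19,-66-off,-off),(0,255,0)),(box(-9.5,9.5,-g-19,-g,-66-off,-off),(0,255,0)),(box(-37,37,-95,95,-66-off-40,-66-off),(255,0,255))):
        q=(proj(n,p+b@M.T)-bx[:2]+.5)*k
        for i,j in ED: cv2.line(im,tuple(q[i].astype(int)),tuple(q[j].astype(int)),c,1)
    cv2.imwrite(f'pics/{f}.png',im)
E
python3 - <<'E'
from h import *
over('side','s',(270,100,390,200),6)
E
```

```text
(no output)
```

View pics/s.png

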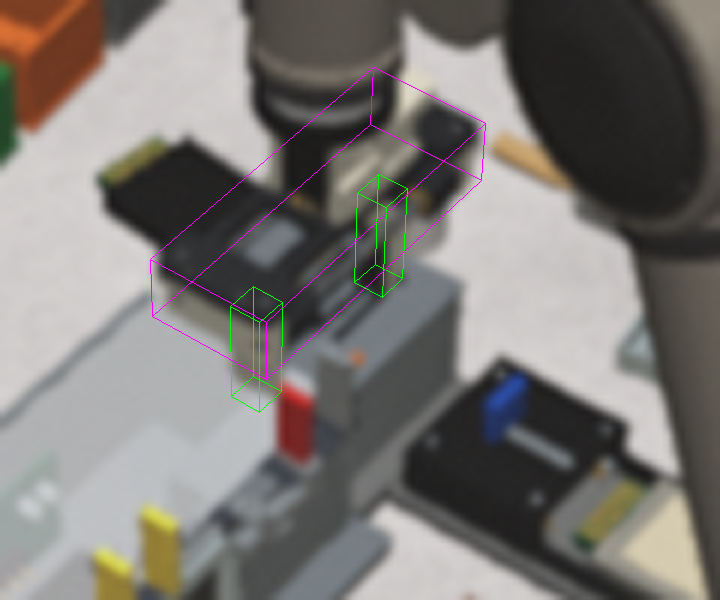

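With a 36 mm shift the whole gripper model lies on the picture. I descend so the pads straddle the red catch, fine-tuning y by -3.7 mm.

```bash
python3 -m crank '[[0,-0.0027,0.01,0,0,0],[0,0,0.012,0,0,0],[0,0,0.012,0,0,0],[0,0,0.012,0,0,0],[0,0,0.012,0,0,0],[0,0,0.002,0,0,0],[0,0,0,0,0,0]]';  python3 - <<'E'
from h import *
go((0,-160.5,100))
over('side','t',(270,100,390,200),6)
E
```

```text
clock: 13.05
eef_pos: [545.7, -124.1, 99.5]
tcp_rot: [0.056, 0.998, 0.0, -0.001]
ft_force: [0.5, -0.6, 0.8]
grip_width: 92.0
t 13.05 tester pos [ 1.000e-01 -1.648e+02  9.950e+01] yaw rel 179.61 F [ 0.5 -0.6  0.8] w 92.0
z axis [-0.002  0.001 -1.   ] shift tool mm [ 0.1  4.3 -0.5]
```

View pics/t.png

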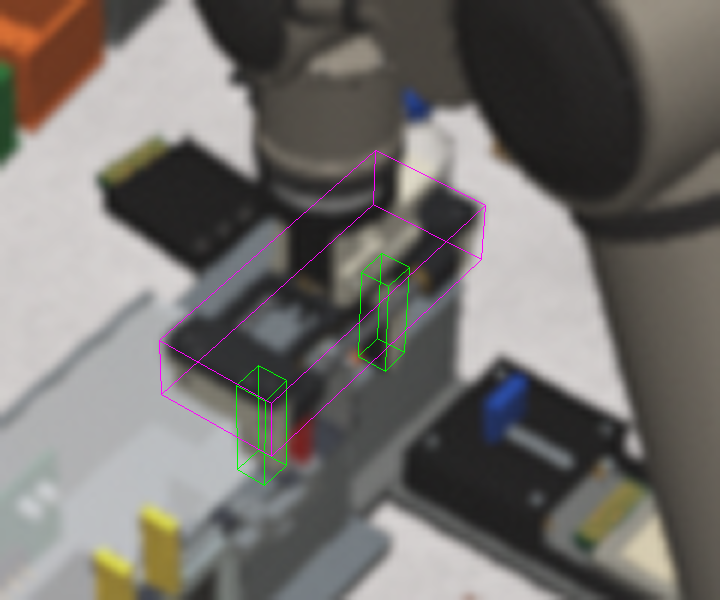

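The fingers straddle the catch. Correct by +4.3 mm and squeeze.

```bash
python3 -m crank '[[0,0.0043,0,0,0,0],[0,0,0,0,0,0]]'; python3 -m crank '[[0,0,0,0,0,0],[0,0,0,0,0,0],[0,0,0,0,0,0],[0,0,0,0,0,0],[0,0,0,0,0,0],[0,0,0,0,0,0],[0,0,0,0,0,0],[0,0,0,0,0,0]]' 30;  python3 - <<'E'
from h import *
go((0,-160.5,100))
over('side','u',(240,110,360,210),6)
E
```

```text
clock: 13.27
eef_pos: [547.6, -118.8, 101.5]
tcp_rot: [0.055, 0.998, -0.0, 0.001]
ft_force: [0.2, 0.1, -0.1]
grip_width: 91.8
clock: 13.93
eef_pos: [547.2, -118.1, 100.7]
tcp_rot: [0.055, 0.998, 0.001, -0.0]
ft_force: [-2.1, -17.3, -5.2]
grip_width: 43.0
t 13.9333 tester pos [   1.  -158.6  100.7] yaw rel 179.72 F [ -2.1 -17.3  -5.2] w 43.0
z axis [ 0.     0.001 -1.   ] shift tool mm [ 1.  -1.9  0.7]
```

View pics/u.png

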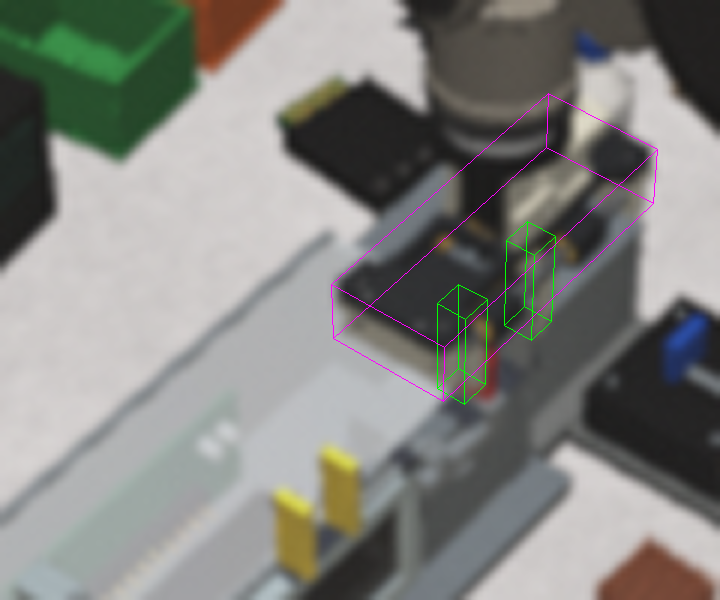

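```bash
python3 -m crank '[[0,-0.002,0,0,0,0],[0,0,0,0,0,0],[0,0,0,0,0,0],[0,0,0,0,0,0]]' 0;  python3 - <<'E'
from h import *
go((0,-160.5,100))
snap('side','v',(240,110,360,210),6)
E
```

```text
clock: 14.32
eef_pos: [546.7, -122.5, 100.6]
tcp_rot: [0.056, 0.998, -0.001, -0.0]
ft_force: [-0.6, -6.0, -2.2]
grip_width: 34.7
t 14.3167 tester pos [   1.  -163.2  100.6] yaw rel 179.7 F [-0.6 -6.  -2.2] w 34.7
z axis [-0.    -0.002 -1.   ] shift tool mm [1.  2.7 0.6]
```

View pics/v.png

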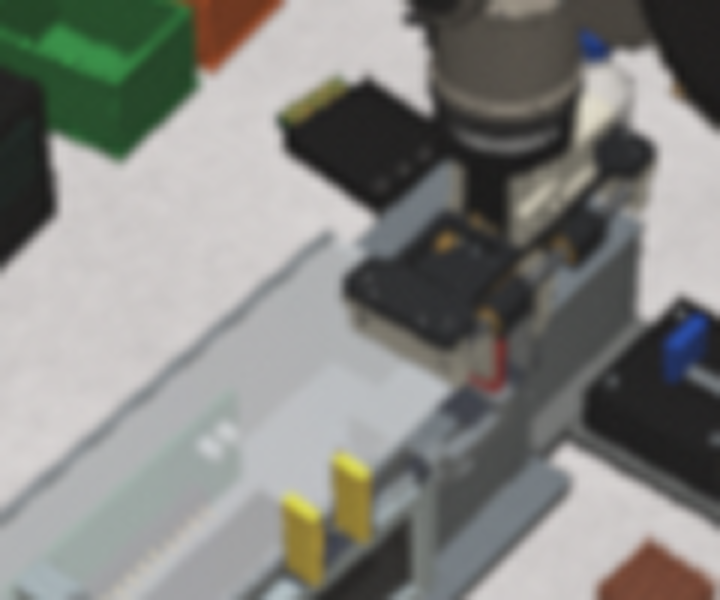

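Width is 34.7 mm and the yellow plates have sprung outward, so the first catch let go and the gate stands ajar. The reported y reads about 2.6 mm low at the known squeeze centre, so I correct the frame. Release, rise and go to the yellow catch.

```bash
sed -i 's/^Q=.*/Q=[562.7,37.2,-0.1058]/' h.py; python3 -m crank '[[0,0,0,0,0,0],[0,0,0,0,0,0],[0,0,0,0,0,0],[0,0,0,0,0,0],[0,0,-0.01,0,0,0],[0,0,-0.02,0,0,0],[0,0,-0.025,0,0,0],[0,0,-0.005,0,0,0],[0,0,0,0,0,0],[0,0,0,0,0,0]]' 100;  python3 - <<'E'
from h import *
go((-6.9,5.7,160))
for n in('side','top'):
    for t in('gate_handle','catch2'):
        r=models.pinpoint(n,t) if t=='gate_handle' else models.silhouettes(n,t); print(n,t,[(d.get('position',d.get('box')),round(d['confidence'],2)) for d in r[:2]])
    print(proj(n,world(Q,(-6.9,5.7,155))))
over('side','w',(240,110,360,210),6)
E
```

```text
clock: 15.2
eef_pos: [546.8, -120.9, 160.9]
tcp_rot: [0.055, 0.998, -0.0, 0.0]
ft_force: [0.1, 0.1, 0.0]
grip_width: 91.3
t 15.2 tester pos [   0.9 -158.9  160.9] yaw rel 179.73 F [0.1 0.1 0. ] w 91.3
z axis [ 0. -0. -1.] shift tool mm [  8.6 164.6   0.8]
side gate_handle [([291.2, 191.7], 0.61), ([337.9, 137.8], 0.22)]
side catch2 [([293.8, 187.1, 15.4, 13.1], 0.59), ([351.2, 163.4, 6.9, 10.6], 0.29)]
[[293.28913301 195.08872302]]
top gate_handle [([281.9, 169.3], 0.68)]
top catch2 [([323.9, 178.1, 10.8, 4.8], 0.55), ([292.7, 168.3, 6.1, 6.3], 0.51)]
[[283.72786805 171.56828678]]
```

View pics/w.png

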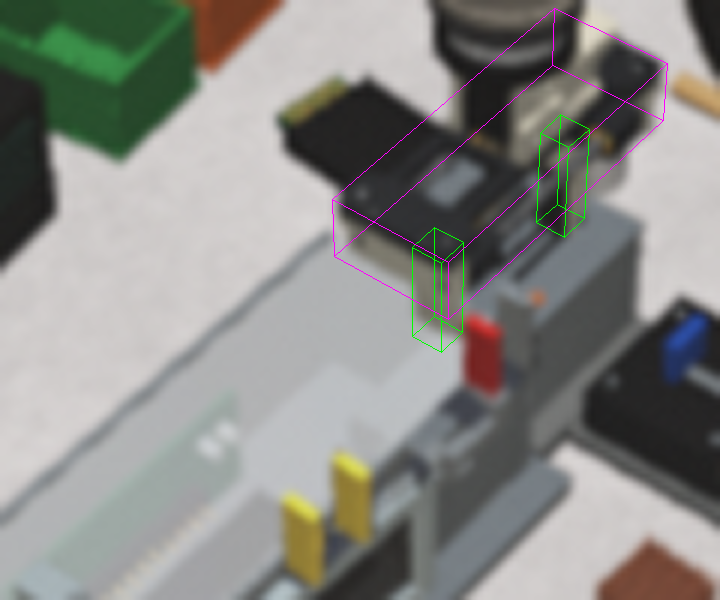

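```bash
python3 -m crank '[[0.001,0.021,0,0,0,0],[0.001,0.021,0,0,0,0],[0.001,0.021,0,0,0,0],[0.001,0.021,0,0,0,0],[0.001,0.021,0,0,0,0],[0.001,0.021,0,0,0,0],[0.001,0.021,0,0,0,0],[0.001,0.018,0,0,0,3.6],[0,0,0,0,0,0],[0,0,0,0,0,0]]';  python3 - <<'E'
from h import *
go((-6.9,5.7,100))
over('side','x',(230,130,350,230),6)
E
```

```text
clock: 16.28
eef_pos: [556.9, 44.5, 160.2]
tcp_rot: [0.085, 0.996, -0.0, -0.0]
ft_force: [-0.2, 0.6, -0.0]
grip_width: 91.9
t 16.2833 tester pos [ -6.5   6.6 160.2] yaw rel 176.29 F [-0.2  0.6 -0. ] w 91.9
z axis [-0.001 -0.    -1.   ] shift tool mm [ 0.3 -0.9 60.2]
```

View pics/x.png

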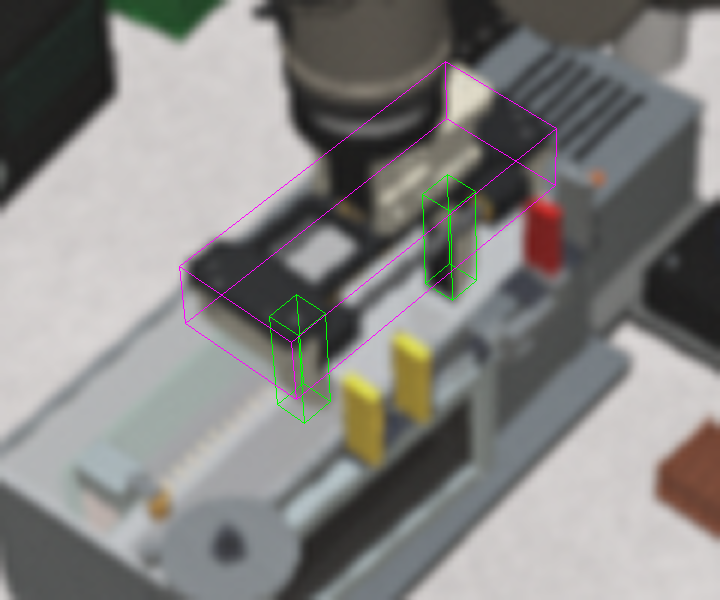

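```bash
python3 -m crank '[[0,-0.001,0.01,0,0,0],[0,0,0.012,0,0,0],[0,0,0.012,0,0,0],[0,0,0.012,0,0,0],[0,0,0.01,0,0,0],[0,0,0.002,0,0,0],[0,0,0,0,0,0],[0,0,0,0,0,0]]' 80;  python3 - <<'E'
from h import *
go((-6.9,5.7,102))
over('side','y',(230,130,350,230),6)
E
```

```text
clock: 17.0
eef_pos: [557.3, 42.5, 103.0]
tcp_rot: [0.087, 0.996, -0.0, 0.0]
ft_force: [-0.3, 0.8, -0.1]
grip_width: 73.3
t 17.0 tester pos [ -6.    4.7 103. ] yaw rel 176.11 F [-0.3  0.8 -0.1] w 73.3
z axis [ 0. -0. -1.] shift tool mm [1.  0.9 1. ]
```

View pics/y.png

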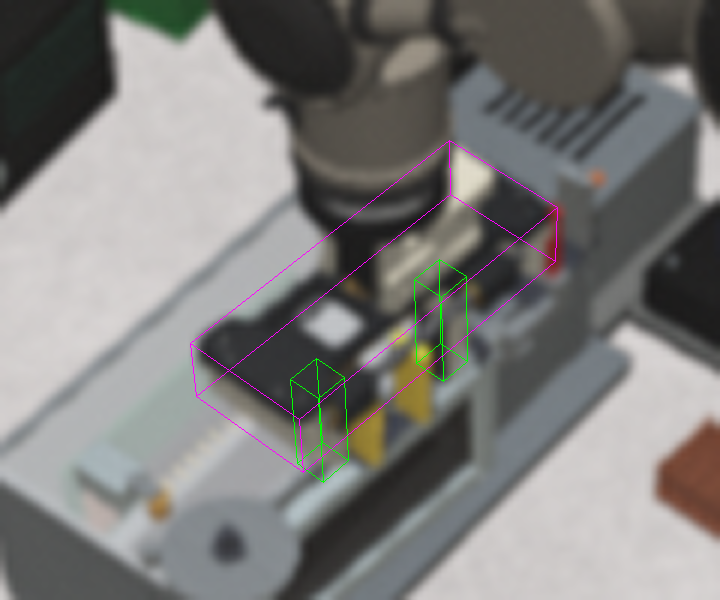

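```bash
python3 -m crank '[[0.003,0.001,0,0,0,0],[0,0,0,0,0,0],[0,0,0,0,0,0],[0,0,0,0,0,0],[0,0,0,0,0,0],[0,0,0,0,0,0]]' 0; python3 -m crank '[[0,0,0,0,0,0],[0,0,0,0,0,0]]';  python3 - <<'E'
from h import *
go((-6.9,5.7,102))
over('side','z',(230,130,350,230),6)
E
```

```text
clock: 17.55
eef_pos: [554.0, 43.2, 103.3]
tcp_rot: [0.087, 0.996, -0.001, -0.0]
ft_force: [-2.9, -6.9, 3.2]
grip_width: 38.3
clock: 17.72
eef_pos: [554.2, 44.5, 103.2]
tcp_rot: [0.086, 0.996, -0.0, 0.0]
ft_force: [-2.2, 1.4, 4.8]
grip_width: 34.5
t 17.7167 tester pos [ -9.2   6.4 103.2] yaw rel 176.14 F [-2.2  1.4  4.8] w 34.5
z axis [ 0. -0. -1.] shift tool mm [-2.3 -0.5  1.2]
```

View pics/z.png

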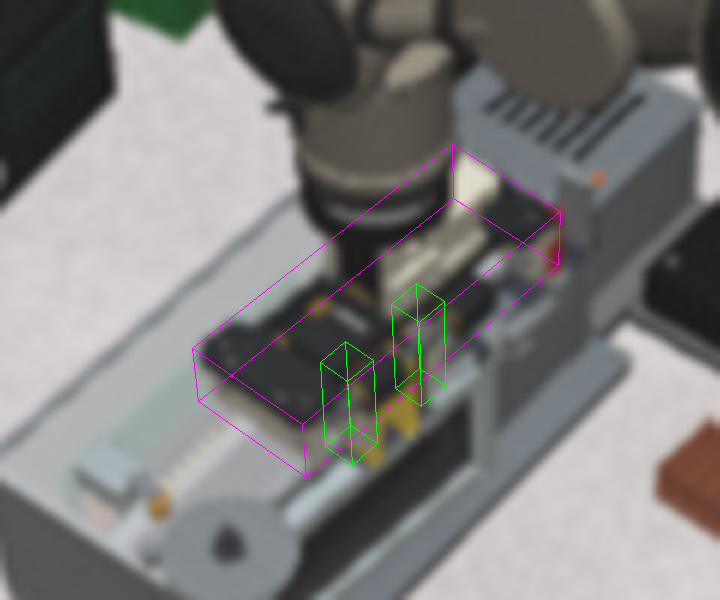

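The yellow catch is squeezed (width 34.5 mm) at radius 114 mm from the hinge. Swing 3° per row along the arc (x 6.0, y 0.16 mm).

```bash
cat >> h.py <<'E'
def st():
    s,M,p=tf(); F=M.T@s['ft_force']; d=p[:2]-[0,120]
    print('t',round(s['clock'],2),'r',np.hypot(*d).round(1),'theta',np.arctan2(-d[0],-d[1]).round(3),'tool yaw th',round(((180-np.degrees(np.arctan2(M[1,0],M[0,0])-Q[2]))%360)*np.pi/180,3),'Ftool',F.round(1),'w',round(s['grip_width'],1),'z',p[2].round(1),s['joint_pos'].round(2))
E
python3 -m crank '[[0.006,0.0002,0,0,0,3],[0.006,0.0002,0,0,0,3],[0.006,0.0001,0,0,0,3],[0.006,0.0002,0,0,0,3]]';python3 -c "from h import *;st()"
```

```text
clock: 18.1
eef_pos: [532.0, 51.6, 103.2]
tcp_rot: [0.191, 0.982, 0.0, 0.001]
ft_force: [2.5, 4.6, 2.4]
grip_width: 34.5
t 18.1 r 113.5 theta 0.286 tool yaw th 0.279 Ftool [-0.6  5.2 -2.4] w 34.5 z 103.2 [-0.05  0.44  1.63  0.    1.07 -1.23]
```

```bash
python3 -m crank '[[0.006,0.0002,0,0,0,3],[0.006,0.0001,0,0,0,3],[0.006,0.0002,0,0,0,3],[0.006,0.0001,0,0,0,3],[0.006,0.0002,0,0,0,3],[0.006,0.0001,0,0,0,3],[0.006,0.0002,0,0,0,3],[0.006,0.0002,0,0,0,3]]';python3 -c "
from h import *;st();over('side','aa',(230,130,350,230),6)"
```

```text
clock: 18.77
eef_pos: [494.1, 78.7, 103.2]
tcp_rot: [0.391, 0.92, 0.001, 0.002]
ft_force: [12.5, 3.4, -5.2]
grip_width: 34.7
t 18.77 r 112.5 theta 0.701 tool yaw th 0.697 Ftool [-6.2 11.3  5.2] w 34.7 z 103.2 [ 0.    0.39  1.72  0.    1.03 -0.76]
```

View pics/aa.png

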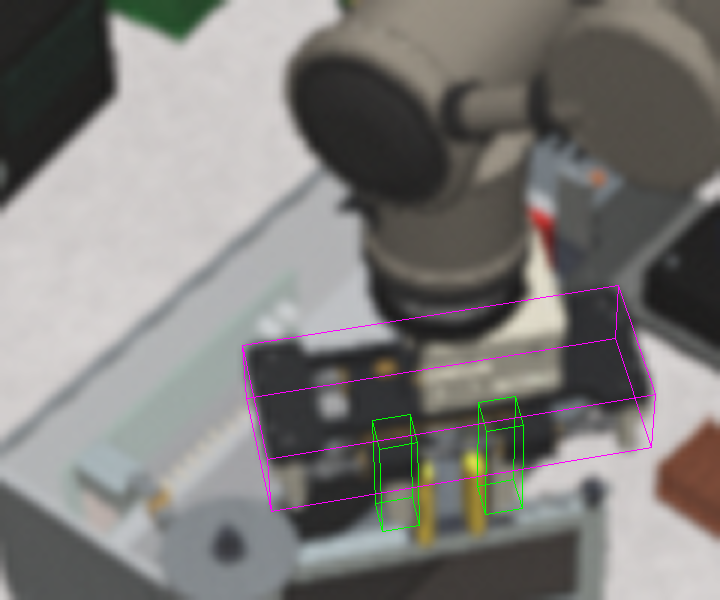

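The gate is swinging along with both yellow plates held, now at 0.70 rad. The arm is commanded slightly too far outward, so I add inward y and pass the detent.

```bash
python3 -m crank '[[0.006,0.0004,0,0,0,3],[0.006,0.0004,0,0,0,3],[0.006,0.0004,0,0,0,3],[0.006,0.0003,0,0,0,3],[0.006,0.0003,0,0,0,3],[0.006,0.0002,0,0,0,3],[0.006,0.0002,0,0,0,3]]';python3 -c "
from h import *;st()"
```

```text
clock: 19.4
eef_pos: [471.8, 114.0, 103.2]
tcp_rot: [0.552, 0.834, 0.002, 0.002]
ft_force: [8.5, 2.7, -2.8]
grip_width: 34.6
t 19.4 r 112.0 theta 1.075 tool yaw th 1.064 Ftool [-0.8  8.9  2.8] w 34.6 z 103.2 [ 0.08  0.36  1.76  0.    1.01 -0.32]
```

```bash
python3 -m crank '[[0.006,0.0003,0,0,0,3],[0.006,0.0004,0,0,0,3],[0.006,0.0003,0,0,0,3],[0.006,0.0003,0,0,0,3],[0.006,0.0003,0,0,0,3],[0.006,0.0002,0,0,0,3],[0.006,0.0002,0,0,0,3],[0.003,0.0001,0,0,0,1.5],[0,0,0,0,0,0],[0,0,0,0,0,0]]';python3 -c "
from h import *;st();over('side','ab',(230,130,350,230),6)"
```

```text
clock: 20.23
eef_pos: [463.6, 157.6, 103.2]
tcp_rot: [0.703, 0.711, 0.002, 0.002]
ft_force: [8.0, 0.0, 0.1]
grip_width: 35.1
t 20.23 r 111.8 theta 1.475 tool yaw th 1.454 Ftool [-0.1  8.  -0. ] w 35.1 z 103.2 [ 0.17  0.37  1.75 -0.    1.02  0.16]
```

View pics/ab.png

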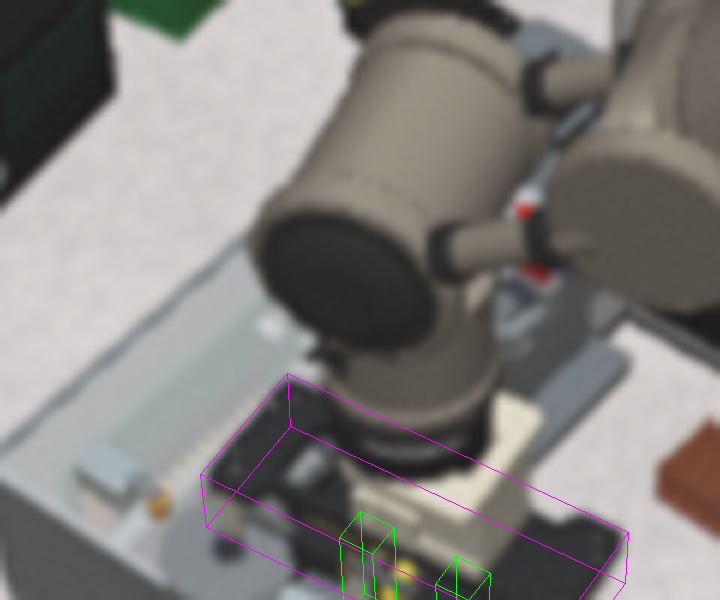

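Gate at about 1.46 rad. Settle and check both the gate and the cartridge.

```bash
python3 -m crank '[[0,0,0,0,0,0],[0,0,0,0,0,0],[0,0,0,0,0,0],[0,0,0,0,0,0]]'; python3 -c "
from h import *;st();snap('side','ac',(210,110,410,260),4);snap('top','ad',(200,100,440,280),3)
print(ctrl.read_state()['joint_velocities'].round(3))
for n in('side','top'):
    print(n,[(np.round(d['position'],1),round(d['confidence'],2)) for d in models.pinpoint(n,'cartridge')[:4]],proj(n,world(Q,[(-150,-285,14),(-179,-285,14)])).round(1))"
```

```text
clock: 20.62
eef_pos: [463.6, 157.5, 103.2]
tcp_rot: [0.703, 0.711, 0.002, 0.002]
ft_force: [7.4, 0.0, -1.0]
grip_width: 34.4
t 20.62 r 111.8 theta 1.474 tool yaw th 1.454 Ftool [-0.1  7.4  1.1] w 34.4 z 103.2 [ 0.17  0.37  1.75 -0.    1.02  0.16]
[-0.001  0.    -0.002  0.    -0.002 -0.   ]
side [(array([384. , 197.8]), 0.86), (array([300.5, 135.1]), 0.62)] [[377.2 190.5]
 [384.2 194.3]]
top [(array([372. , 245.3]), 0.93), (array([492.4, 244.3]), 0.76), (array([426.5, 287.9]), 0.73), (array([406.7, 121.3]), 0.64)] [[372.7 237.3]
 [371.7 246.6]]
```

View pics/ac.png

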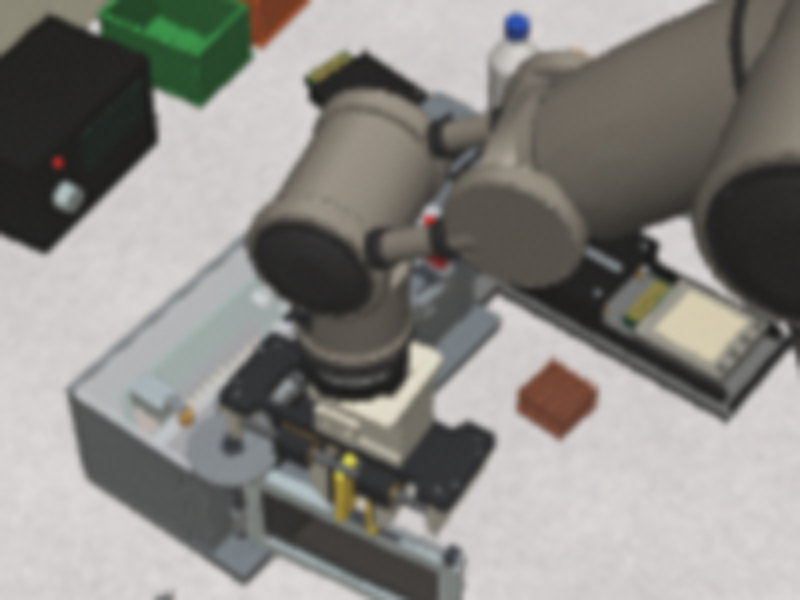

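View pics/ad.png

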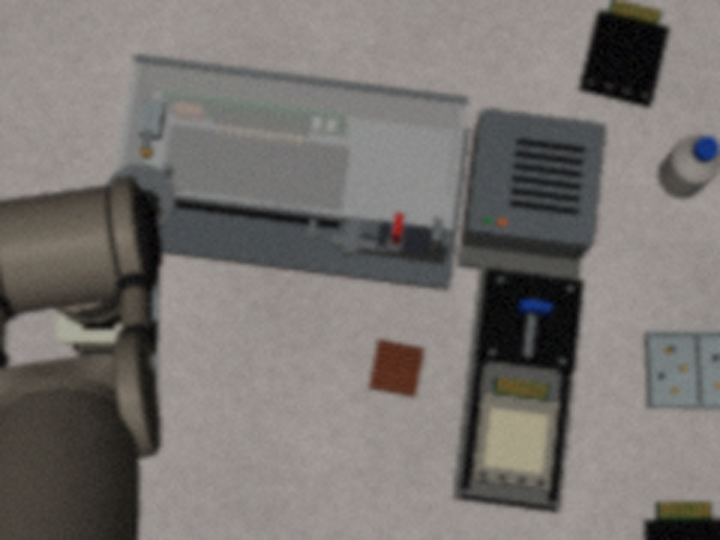

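The side view shows the gate standing square to the front, with the gripper on both yellow plates (345,490). The cartridge lies flat on the deck (side 700,325; top 515,430), pushed out by about 29 mm. The heat sink has not moved. Everything is still, so I hand in.

```bash
python3 -c "
from rig import ctrl
print(ctrl.close_job()); print(ctrl.read_state()['clock'])"
```

```text
the job is handed in; nothing more can be done
None
the job is handed in; nothing more can be done
```

I pushed the cartridge out, squeezed the red catch so the gate sprang ajar, squeezed the yellow catch, and swung the gate past its detent. I handed in at 20.6 s, still gripping the gate and holding still; no verdict was reported.

- **Gate:** by the gripper's pose it stood at about 1.46 rad. The grip was 34.4 mm wide on both yellow plates, the wrist force was about 7 N, and the joint speeds were essentially zero.
- **Cartridge:** it lies flat on the deck, about 29 mm out of its seat by the press length. The detections agree to within about 4 pixels: the top camera puts it slightly under 29 mm and the side camera slightly over, all inside the allowed range.
- **Bystanders:** in the last pictures the heat sink had not moved. I didn't measure the others; the bottle and screw tray look in place, but I didn't check the rest at the end.

**What disagreed:**
- **Fingertip height:** the fingertips were about 36 mm above the reported TCP, so my first press missed the tab. I found the offset with a light touch on the socket housing, which peaked at about 32 N, and corrected for it in every later move.
- **Tester position:** the squeeze on the red catch showed my camera-fitted position was about 2.5 mm off along the tester's y. I corrected that before going to the gate.
- **Swing radius:** the arc ran a little off, leaving 5 to 11 N of sideways force, which is harmless.

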